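# Lay the tea tray: each mug on its own coaster, the spice tin on its plate

### The job

The washed tea things stand on the drying mat; lay the tray with them again. Stand each of the three green mugs upright in the middle of the round coaster of its own shade and size (small pale mint, medium leaf green, large dark bottle green), and put the spice tin, lid up, centred on the rectangular steel plate with its long side along the plate's. Lower everything gently instead of dropping it, leave the sugar jar and the milk jug standing where they are, and let go of everything at the end.

Things in the scene. Friction and masses are not known exactly. Their poses are not given: they have to be found in the camera images.
- mug_small: Small mug of the set: pale mint ceramic, loose, upright, open-topped, 56 mm across, 64 mm tall, wall 4 mm, stacking foot 46 mm across, 7 mm high. Origin: centre of underside; z up; a D handle stands out along +y to 53 mm from the axis, at heights 13 to 56 mm: grip across its x. About 160 g. Starts on the drying mat, any way round.
- coaster_small: The small mug's coaster: round silicone disc of the same pale mint, 74 mm across, clinging to the tray (does not shift). Flat well 66 mm across, its floor 4 mm above the underside; rim 4 mm wide, 3 mm above that floor. Origin: centre of underside, on the tray's floor; z up.
- mug_medium: Medium mug of the set: mid leaf-green ceramic, loose, upright, open-topped, 62 mm across, 74 mm tall, wall 4 mm, stacking foot 52 mm across, 7 mm high. Origin: centre of underside; z up; a D handle stands out along +y to 56 mm from the axis, at heights 15 to 64 mm: grip across its x. About 210 g. Starts on the drying mat, any way round.
- coaster_medium: The medium mug's coaster: round silicone disc of the same mid leaf-green, 80 mm across, clinging to the tray (does not shift). Flat well 72 mm across, its floor 4 mm above the underside; rim 4 mm wide, 3 mm above that floor. Origin: centre of underside, on the tray's floor; z up.
- mug_large: Large mug of the set: very dark bottle-green ceramic, loose, upright, open-topped, 68 mm across, 84 mm tall, wall 4 mm, stacking foot 58 mm across, 7 mm high. Origin: centre of underside; z up; a D handle stands out along +y to 59 mm from the axis, at heights 17 to 73 mm: grip across its x. About 270 g. Starts on the drying mat, any way round.
- coaster_large: The large mug's coaster: round silicone disc of the same very dark bottle-green, 86 mm across, clinging to the tray (does not shift). Flat well 78 mm across, its floor 4 mm above the underside; rim 4 mm wide, 3 mm above that floor. Origin: centre of underside, on the tray's floor; z up.
- spice_tin: Magnetic spice tin: burnt orange, pale panel on the lid, loose, 90 (x) by 60 (y) by 50 mm tall, lid up and shut; steel snap latch on the +x end, hinge on the -x end (each stands out up to 5 mm): grip across its y. Origin: centre of underside; z up. About 140 g; the magnet's pull is nil here. Starts on the drying mat.
- tin_plate: Spice tin's base plate: bare flat rectangular steel plate fixed on the tray, 110 (x) by 80 (y) by 4 mm thick, no rim. Origin: centre of underside, on the tray's floor; x along its long side, z up. The fixed kettle, caddy, barrel, clock and tissue box (up to 210 mm tall) are in a row beyond x = 0.75 m.
- sugar_jar: Bystander: white sugar jar, wooden lid, 51 mm across, 74 mm tall, loose, in the middle of the tray. Origin: centre of underside. The beige tray is fixed, 340 mm square, floor 4 mm thick, rim 22 mm high; the coasters and the plate lie about 80 mm either way from its middle, in any order.
- milk_jug: Bystander: steel milk jug, 44 mm across, 60 mm tall, wire handle along +y to 37 mm from the axis, loose, in the middle of the mat. Origin: centre of underside. The grey-brown mat is fixed, 330 mm square, 6 mm thick; mugs and tin stand about 80 mm either way from its middle, in any order. Mat and tray lie side by side, either on the left.
Things that resemble listed ones, but are neither listed nor needed, are in the scene too. Of the things that look like the tin_plate, take the one that is nearest to the robot's base at the start.

How it is judged:
By the outcome, as a careful person would: the job done as asked, in the order asked, and still so for the second after the job is handed in, with the robot touching nothing.
It also fails if it takes over 112 s, if anything falls off the work surface, if the arm or the gripper's body presses on something with over 40 N, if the wrist force passes 120 N, or if a joint passes its speed limit or range.

### The arm

A 6-joint arm with a two-finger parallel gripper is mounted at the origin on the work surface. World frame = base frame: x ahead of the robot, y to its left, z up, the work surface at z = 0. Lengths are in m, angles in rad, forces in N, time in s.
With the tool pointing down it reaches from about 0.4 to 0.825 m from the base axis. Payload 7 kg.
Tool frame: the origin (TCP) lies at the centre of the arm's flange, where the gripper is bolted on; the fingertips stand 178 mm ahead of it and the grasp point (between the pads) lies arm.tcp_to_grasp ahead of it (arm.tcp_to_grasp is the distance from the TCP to the grasp point, in m); z points along the fingers, y is the direction in which the jaws open and shut (so a half turn about z gives the same grasp; the last joint's range is limited). The gripper opens to 88 mm and grips with 3 to 60 N. Pads are 19 mm wide; open, the fingers measure 130 mm over their backs; the gripper's body (78 mm by 193 mm) begins 47 mm behind the grasp point.
Start: joints at [0.288, 0.359, 0.012, 0, -1.224, -0.288], TCP at [0.675, -0, 0.405] pointing down, gripper open.
Joint ranges: [-3.07, 3.07], [-1.43, 2.12], [-1.02, 1.25], [-3.03, 1.67], [-3.05, -0], [-3.03, 3.03]. Speed limits (rad/s): [2.39, 2.39, 3.01, 3.14, 3.14, 3.14].

### API

Orientations are given as [roll, pitch, yaw] about the fixed x, y, z axes, in that order (R = Rz(yaw) Ry(pitch) Rx(roll)).
In Python, from station import arm gives the robot as it stands.
- The arm moves only by the tool move_arm, never from a script. Its argument "deltas" is a list of rows, each a list of 6 numbers: the shift along the world's x, y, z in mm, then the turn, a rotation vector about the world's x, y, z in degrees. In form: [[tx, ty, tz, ax, ay, az], ...]. A call has exactly 5 rows; each row shifts and turns the commanded pose from where the row before left it; what a row does not reach is not made up. A row lasts 1/12 s, in which the tool goes at most 41.7 mm and 7.16 degrees, less where a joint would pass 70% of its speed; a pose out of reach is approached as far as the arm can. A call with a gripper value outside its range is refused whole. "claw" is the closure in counts, from 0 (fully open) to 255 (shut), set as the call begins (left out, the last holds). The fingers move at their own pace and stop on an object; "squeeze" is the grip in N (left out, the last holds). Time passes only in rows, so rows that do not move let the fingers close, or fill a call up. It gives the time, the measured TCP pose, the force and the opening at its end, in the units of the state.
- arm.get_state(): the state, without advancing time (a new reading comes with each control period).
- arm.grab_frame(name): name is "scene" or "side" or "wrist"; returns the picture (384x512x3 uint8, red, green, blue); there is no depth.
- arm.calibration(name): a dict with "intrinsics" (3x3 intrinsics, pixels), "k1" (the pictures are not rectified: a ray, as slopes to the right and down, at radius r is drawn at 1 + k1 r^2 times it, then the intrinsics apply), "T" (4x4, takes a point from camera to world coordinates); the wrist camera has in their place "mount" (4x4, takes a point from camera to tool coordinates, whose origin is the TCP and whose axes are the flange's). Camera axes: x right, y up, looking along -z (the intrinsics and any distortion apply to the point x, -y, -z); pixel columns grow to the right and rows downward; lengths in m; the calibration is good to about 2 mm. A picture is of the moment at which its call begins: read the wrist's pose just before it. calibration takes no time and is no camera call.
- arm.job_done(): hands the job in, once; it reports no verdict.
Trained networks look in the newest picture that a camera, given by its name, has taken for a name from the list of things; names that differ only in an ending like _2 or _b are one class to them, and where a whole thing is asked for, a point or a joint stands for the part that bears it (a point fixed in the world has none). Each returns a list of dicts, best first, with "score" (0 to 1); they miss things now and then, are a little off and sometimes report something else, mostly with a low value. They report only what shows in the picture. A call takes as long as a camera call. They do not tell look-alikes from the thing itself.
- arm.spot_in(thing, camera): "xy" ([column, row] in pixels, amid what is visible of it).
- arm.masks_of(thing, camera): "pixels" (384x512 bool, what is visible of it) and "xy" ([column, row] in pixels, amid what is visible of it).
- arm.spot_point(thing, camera): "xy" ([column, row] in pixels: a listed point, or the origin of a listed thing).
The state is a dict: "t": time; "q": joint angles; "qd": joint speeds; "joint_efforts": joint torques, N m; "eef_pos": TCP position; "ee_rot": TCP orientation; "force": force on the tool from outside, world axes, zero at the start; "moment": the same for the moment, N m; "width": finger opening in m.
Only numpy, scipy, OpenCV 4.12 (cv2) and the standard library are available. Lean on these libraries where they do the work, as an engineer would, in place of code of your own. Each camera call takes 0.05 s, during which the arm holds its last target. There are 200 camera calls.

## Working session

There is one attempt and no reset: what is moved stays moved. The work goes in short steps, Python scripts to look and compute and a tool call to move; the robot and the scene stay as the last step left them, time stands still between calls to the robot, and variables do not carry over. Pictures are saved under pics/ and viewed, about 12 in all and at most 16, crops included, and the job is handed in when it is done.

Besides the shell and the picture viewer there is one more tool, called after ">>>" by a JSON object that holds its "name" and its "arguments". move_arm: Moves the arm, as the interface text tells. Its arguments: {"type":"object","properties":{"deltas":{"type":"array","items":{"type":"array","items":{"type":"number"}}},"claw":{"type":"number"},"squeeze":{"type":"number"}},"required":["deltas"]}

```bash
ls; mkdir -p pics; cat > h.py <<'E'
import numpy as np, cv2
from scipy.spatial.transform import Rotation as R
from station import arm
def campose(name, st=None):
    c=arm.calibration(name)
    if name!='wrist': return c, np.array(c['T'])
    st=st or arm.get_state()
    T=np.eye(4); T[:3,:3]=R.from_euler('xyz',st['ee_rot']).as_matrix(); T[:3,3]=st['eef_pos']
    return c, T@np.array(c['mount'])
def ray(c,T,px):
    K=np.array(c['intrinsics']); k=c['k1']
    d=np.array([(px[0]-K[0,2])/K[0,0],(px[1]-K[1,2])/K[1,1]]); u=d.copy()
    for _ in range(20): u=d/(1+k*(u@u))
    v=T[:3,:3]@np.array([u[0],-u[1],-1]); return T[:3,3],v
def atz(c,T,px,z):
    o,v=ray(c,T,px); return o+v*(z-o[2])/v[2]
def proj(c,T,P):
    K=np.array(c['intrinsics']); p=np.linalg.inv(T)@np.append(P,1)
    u=np.array([p[0],-p[1]])/-p[2]; u=u*(1+c['k1']*(u@u))
    return np.array([K[0,0]*u[0]+K[0,2],K[1,1]*u[1]+K[1,2]])
def tri(rays):
    A=np.zeros((3,3));b=np.zeros(3)
    for o,v in rays:
        v=v/np.linalg.norm(v);M=np.eye(3)-np.outer(v,v);A+=M;b+=M@o
    return np.linalg.solve(A,b)
def save(im,fn): cv2.imwrite(fn,cv2.cvtColor(im,cv2.COLOR_RGB2BGR))
E
cat > a.py <<'E'
from h import *
print(arm.get_state()); print(arm.tcp_to_grasp)
ims=[]
for n in ['scene','side','wrist']:
    c,T=campose(n); print(n,np.round(T[:3,3],3), np.round(T[:3,2],2),c['k1'],np.array(c['intrinsics'])[0,0])
    im=arm.grab_frame(n); save(im,f'pics/{n}0.png'); ims.append(im)
    for th in ['mug_small','mug_medium','mug_large','spice_tin','coaster_small','coaster_medium','coaster_large','tin_plate','sugar_jar','milk_jug']:
        r=arm.spot_point(th,n)
        print(th,[(np.round(d['xy']).tolist(),round(d['score'],2),np.round(atz(c,T,d['xy'],0.006)[:2],3).tolist()) for d in r[:4]])
E
python3 a.py
```

```text
pics
{'t': 0.0, 'q': array([ 2.88118016e-01,  3.59382267e-01,  1.10313159e-02, -3.73125620e-04,
       -1.22411649e+00, -2.88127992e-01]), 'qd': array([-7.12603020e-04, -7.13852920e-05,  6.21903652e-04,  2.42365812e-04,
       -5.91333650e-04, -7.16444143e-04]), 'joint_efforts': array([-8.00930356e-04, -5.82726967e+01,  2.93058443e+01,  6.99745238e+00,
        6.93249181e-03, -2.06530804e-04]), 'eef_pos': array([6.74788079e-01, 1.05103364e-05, 4.03709303e-01]), 'ee_rot': array([ 3.13989075e+00, -1.38608272e-04, -1.57093326e+00]), 'force': array([-0.53526657,  0.38049753,  0.24921605]), 'moment': array([0.09661059, 0.02867638, 0.01489946]), 'width': 0.08729099560837195}
0.1593
scene [1.269 0.832 0.881] [0.59 0.52 0.62] -0.11237529360585767 412.7003717842085
mug_small [([212.0, 178.0], 0.51, [0.47, -0.1])]
mug_medium [([181.0, 198.0], 0.83, [0.622, -0.095])]
mug_large [([154.0, 177.0], 0.94, [0.605, -0.27])]
spice_tin [([188.0, 161.0], 0.54, [0.453, -0.254])]
coaster_small [([289.0, 220.0], 0.57, [0.471, 0.252])]
coaster_medium [([256.0, 253.0], 0.6, [0.648, 0.269])]
coaster_large [([2
[... 952 characters left out ...]
([254.0, 175.0], 0.85, [0.563, 0.197])]
milk_jug [([353.0, 255.0], 0.74, [0.542, -0.18]), ([298.0, 181.0], 0.21, [0.641, 0.101])]
wrist [ 0.676 -0.078  0.385] [ 0.   -0.29  0.96] -0.07729992626808335 294.6817151151053
mug_small [([425.0, 87.0], 0.96, [0.461, -0.104])]
mug_medium [([299.0, 91.0], 0.84, [0.62, -0.096])]
mug_large [([299.0, 91.0], 0.41, [0.62, -0.096])]
spice_tin []
coaster_small []
coaster_medium [([285.0, 330.0], 0.67, [0.626, 0.261])]
coaster_large [([278.0, 240.0], 0.83, [0.642, 0.104]), ([335.0, 291.0], 0.33, [0.552, 0.189])]
tin_plate [([391.0, 241.0], 0.8, [0.478, 0.106])]
sugar_jar [([333.0, 289.0], 0.85, [0.556, 0.186])]
milk_jug [([372.0, 21.0], 0.6, [0.536, -0.178])]
```

View pics/scene0.png

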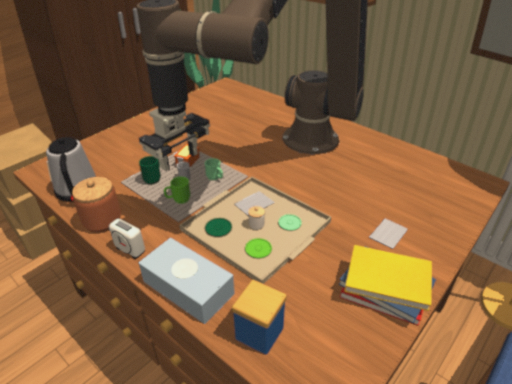

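View pics/side0.png

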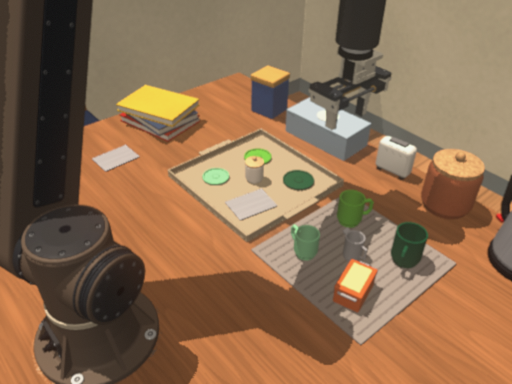

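View pics/wrist0.png

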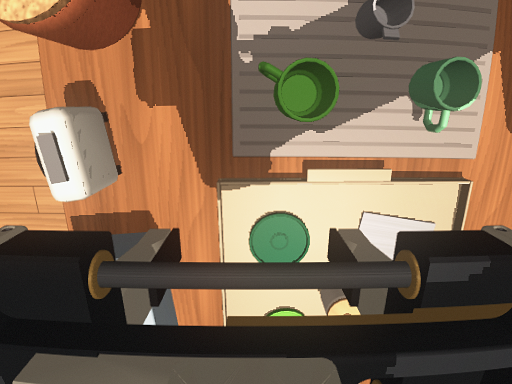

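The tray is on the +y side with the right plate at about side px (251,203). The mat is on the -y side, and a look-alike plate sits far off at side px (114,158). I'll move the wrist camera over the mat next.

>>> {"name": "move_arm", "arguments": {"deltas": [[-27,-30,5,0,0,0],[-27,-30,5,0,0,0],[-27,-30,5,0,0,0],[-27,-30,5,0,0,0],[-27,-30,5,0,0,0]], "claw": 0}}

```text
t: 2.07
eef_pos: [0.5385, -0.151, 0.4299]
ee_rot: [-3.141, -0.0, -1.57]
force: [0.1, 0.8, -0.6]
width: 0.0877
```

>>> {"name": "move_arm", "arguments": {"deltas": [[0,0,0,0,0,0],[0,0,0,0,0,0],[0,0,0,0,0,0],[0,0,0,0,0,0],[0,0,0,0,0,0]]}}

```text
t: 2.48
eef_pos: [0.5407, -0.1493, 0.4292]
ee_rot: [3.141, 0.0, -1.57]
force: [-0.2, 0.3, 0.4]
width: 0.0877
```

```bash
cat > look.py <<'E'
import sys,pickle
from h import *
tag=sys.argv[1]; things=sys.argv[2].split(',')
st=arm.get_state(); c,T=campose('wrist',st); im=arm.grab_frame('wrist'); save(im,f'pics/{tag}.png')
out={}
for th in things:
    r=arm.masks_of(th,'wrist'); p=arm.spot_point(th,'wrist')
    print(th,[(np.round(d['xy']).tolist(),round(d['score'],2),int(d['pixels'].sum())) for d in r[:3]],[(np.round(d['xy'],1).tolist(),round(d['score'],2),np.round(atz(c,T,d['xy'],0.006)[:2],4).tolist()) for d in p[:3]])
    out[th]=(r,p)
pickle.dump((c,T,im,out),open(tag+'.pkl','wb'))
print(st['eef_pos'],st['ee_rot'],st['t'])
E
python3 look.py mat1 mug_small,mug_medium,mug_large,spice_tin,milk_jug
```

```text
mug_small [([316.0, 205.0], 0.95, 2027)] [([310.0, 195.0], 0.64, [0.4602, -0.1047])]
mug_medium [([189.0, 209.0], 0.91, 2603), ([314.0, 207.0], 0.52, 2101)] [([198.4, 200.6], 0.79, [0.6207, -0.0962])]
mug_large [([182.0, 71.0], 0.83, 4223)] [([191.4, 80.0], 0.94, [0.6219, -0.2606])]
spice_tin [([325.0, 87.0], 0.97, 4340)] [([317.5, 88.7], 0.59, [0.4576, -0.2499]), ([255.9, 145.7], 0.33, [0.538, -0.175])]
milk_jug [([258.0, 153.0], 0.79, 1372)] [([259.0, 146.8], 0.67, [0.5338, -0.1735])]
[ 0.54070002 -0.14927865  0.42915577] [ 3.14082950e+00  1.21475750e-05 -1.56983922e+00] 2.4833
```

View pics/mat1.png

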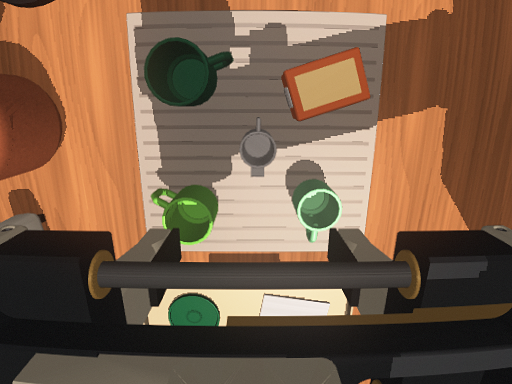

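>>> {"name": "move_arm", "arguments": {"deltas": [[4,41,0,0,0,0],[4,41,0,0,0,0],[4,41,0,0,0,0],[4,41,0,0,0,0],[4,41,0,0,0,0]]}}

```text
t: 3.45
eef_pos: [0.5597, 0.0567, 0.43]
ee_rot: [-3.141, 0.0, -1.571]
force: [0.7, -0.5, -0.9]
width: 0.0876
```

>>> {"name": "move_arm", "arguments": {"deltas": [[0,41,0,0,0,0],[0,41,0,0,0,0],[0,41,0,0,0,0],[0,20,0,0,0,0],[0,0,0,0,0,0]]}}

```text
t: 3.87
eef_pos: [0.5599, 0.202, 0.4292]
ee_rot: [3.142, 0.0, -1.567]
force: [0.1, -1.4, -0.5]
width: 0.0877
```

>>> {"name": "move_arm", "arguments": {"deltas": [[0,0,0,0,0,0],[0,0,0,0,0,0],[0,0,0,0,0,0],[0,0,0,0,0,0],[0,0,0,0,0,0]]}}

```text
t: 4.28
eef_pos: [0.5601, 0.197, 0.4299]
ee_rot: [-3.141, 0.0, -1.572]
force: [0.6, -0.0, 0.1]
width: 0.0875
```

```bash
python3 look.py tray1 coaster_small,coaster_medium,coaster_large,tin_plate,sugar_jar
```

```text
coaster_small [] [([310.1, 205.7], 0.59, [0.479, 0.2583]), ([320.2, 100.7], 0.31, [0.4727, 0.1118])]
coaster_medium [([207.0, 206.0], 0.79, 2189)] [([208.4, 205.2], 0.96, [0.6266, 0.2572])]
coaster_large [([191.0, 91.0], 0.74, 3470)] [([193.0, 93.9], 0.83, [0.6404, 0.1029])]
tin_plate [([316.0, 95.0], 0.83, 5121)] [([317.1, 100.3], 0.55, [0.4769, 0.1113])]
sugar_jar [([260.0, 164.0], 0.56, 1532)] [([259.8, 158.5], 0.64, [0.5523, 0.1892]), ([210.2, 206.0], 0.25, [0.6241, 0.2584])]
[0.56006722 0.19700268 0.42988675] [-3.14134905e+00  1.55921383e-04 -1.57209337e+00] 4.2833
```

View pics/tray1.png

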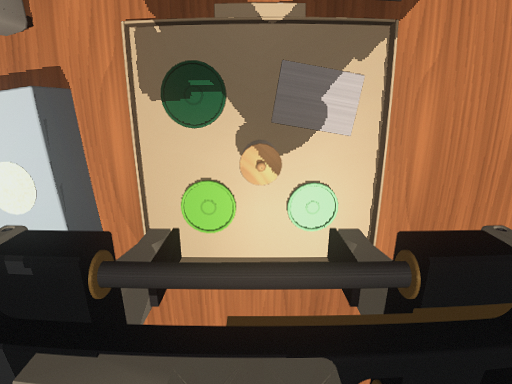

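The mat holds the large mug at (182,72), tin (326,85), jug (257,148), medium mug (190,212) and small mug (318,205). The tray holds the large coaster at (194,94), plate (318,97), sugar jar (260,164), medium coaster (208,206) and small coaster (312,205). Next I'll fit silhouettes of the listed models to the masks.

```bash
cat > fit.py <<'E'
import pickle
from h import *
from scipy.optimize import minimize
th=np.linspace(0,2*np.pi,40,endpoint=False)
def circ(r,z): return np.c_[r*np.cos(th),r*np.sin(th),0*th+z]
def box(x,y,z0,z1): return np.array([[a,b,c] for a in x for b in y for c in (z0,z1)])
def mug(r,h,f,hy,h0,h1): return [np.r_[circ(r,h),circ(r,.007),circ(f,0)], box((-.005,.005),(r-.004,hy),h0,h1)]
M={'mug_small':mug(.028,.064,.023,.053,.013,.056),'mug_medium':mug(.031,.074,.026,.056,.015,.064),
'mug_large':mug(.034,.084,.029,.059,.017,.073),'spice_tin':[box((-.045,.045),(-.03,.03),0,.05)],
'coaster_small':[np.r_[circ(.037,0),circ(.037,.007)]],'coaster_medium':[np.r_[circ(.04,0),circ(.04,.007)]],
'coaster_large':[np.r_[circ(.043,0),circ(.043,.007)]],'tin_plate':[box((-.055,.055),(-.04,.04),0,.004)]}
S=4
def render(c,T,name,p):
    im=np.zeros((384*S,512*S),np.uint8); Rz=R.from_euler('z',p[3]).as_matrix()
    for part in M[name]:
        q=np.array([proj(c,T,Rz@v+p[:3]) for v in part])
        cv2.fillConvexPoly(im,cv2.convexHull(np.round((q+.5)*S).astype(np.int32)),1)
    return im
def loss(views,name,p):
    t=0
    for c,T,m in views:
        r=render(c,T,name,p); u=(r|m).sum(); t+=1-(r&m).sum()/max(u,1)
    return t/len(views)
def up(m): return cv2.resize(m.astype(np.uint8),None,fx=S,fy=S,interpolation=cv2.INTER_NEAREST)
def fit(views,name,p0,free=(0,1,3)):
    p0=np.array(p0,float); free=list(free); sc=np.array([.004,.004,.004,.15])[free]
    def f(d):
        p=p0.copy(); p[free]+=d*sc; return loss(views,name,p)
    n=len(free); sim=np.vstack([np.zeros(n),np.eye(n)])
    r=minimize(f,np.zeros(n),method='Nelder-Mead',options=dict(initial_simplex=sim,maxfev=160,xatol=.02,fatol=1e-4))
    p=p0.copy(); p[free]+=r.x*sc; return p,r.fun
E
cat > b.py <<'E'
from fit import *
c2=arm.calibration('side');T2=np.array(c2['T']); arm.grab_frame('side')
res={}
for tag,z0 in (('mat1',.006),('tray1',.004)):
    c,T,im,out=pickle.load(open(tag+'.pkl','rb')); vis=im.copy()
    for n,(r,pt) in out.items():
        if n not in M: continue
        if not r:
            lab=cv2.cvtColor(cv2.GaussianBlur(im,(3,3),0),cv2.COLOR_RGB2LAB).astype(int); s=np.round(pt[0]['xy']).astype(int)
            d=np.linalg.norm((lab-lab[s[1],s[0]+8])*[.4,1,1],axis=2)<18
            _,L=cv2.connectedComponents(d.astype(np.uint8)); m=L==L[s[1],s[0]+8]; print('colour mask',m.sum())
        else: m=r[0]['pixels']
        xy=atz(c,T,pt[0]['xy'],z0)[:2]
        V=[(c,T,up(m))]
        yaws=[0] if 'coaster' in n else np.arange(-180,180,30)
        best=min(((loss(V,n,[*xy,z0,np.radians(y)]),y) for y in yaws))
        fr=(0,1) if 'coaster' in n else (0,1,3)
        p,e=fit(V,n,[*xy,z0,np.radians(best[1])],fr); res[n]=p
        line=f"{n} {np.round(p[:3],4)} yaw {np.degrees(p[3]):.1f} loss {e:.3f}"
        r2=arm.masks_of(n,'side')
        # choose side mask nearest the fit
        if r2:
            t=proj(c2,T2,p[:3]+[0,0,.02]); k=min(r2,key=lambda d:np.linalg.norm(d['xy']-t))
            p2,e2=fit(V+[(c2,T2,up(k['pixels']))],n,p,fr+(2,)); line+=f" | 2view {np.round(p2[:3],4)} yaw {np.degrees(p2[3]):.1f} loss {e2:.3f}"
        print(line)
        rr=cv2.resize(render(c,T,n,p),(512,384),interpolation=cv2.INTER_AREA)
        cs,_=cv2.findContours(rr,cv2.RETR_EXTERNAL,cv2.CHAIN_APPROX_NONE); cv2.drawContours(vis,cs,-1,(255,0,255),1)
    save(vis[:250],f'pics/{tag}_v.png')
a=cv2.imread('pics/mat1_v.png');b=cv2.imread('pics/tray1_v.png'); cv2.imwrite('pics/ov.png',cv2.resize(np.vstack([a[:,110:410],b[:,110:410]]),None,fx=1.2,fy=1.2))
pickle.dump(res,open('res.pkl','wb'))
E
python3 b.py
```

```text
mug_small [ 0.4609 -0.1041  0.006 ] yaw -3.6 loss 0.101 | 2view [ 0.4614 -0.1052  0.007 ] yaw -6.5 loss 0.096
mug_medium [ 0.6217 -0.0944  0.006 ] yaw -115.9 loss 0.159 | 2view [ 0.6227 -0.094   0.0057] yaw -115.7 loss 0.130
mug_large [ 0.6209 -0.2618  0.006 ] yaw 109.5 loss 0.051 | 2view [ 0.621  -0.2617  0.0055] yaw 109.8 loss 0.070
spice_tin [ 0.4564 -0.2522  0.006 ] yaw -161.6 loss 0.039 | 2view [ 0.4548 -0.2527 -0.0007] yaw -161.5 loss 0.512
colour mask 1880
coaster_small [0.4758 0.2605 0.004 ] yaw 0.0 loss 0.080 | 2view [0.4766 0.2596 0.0049] yaw 0.0 loss 0.089
coaster_medium [0.6273 0.2598 0.004 ] yaw 0.0 loss 0.073 | 2view [0.6285 0.2586 0.005 ] yaw 0.0 loss 0.211
coaster_large [0.6401 0.1036 0.004 ] yaw 0.0 loss 0.031 | 2view [0.6402 0.1039 0.0049] yaw 0.0 loss 0.049
tin_plate [0.4771 0.1085 0.004 ] yaw -190.0 loss 0.034 | 2view [0.477  0.1082 0.0041] yaw -190.3 loss 0.086
```

View pics/ov.png

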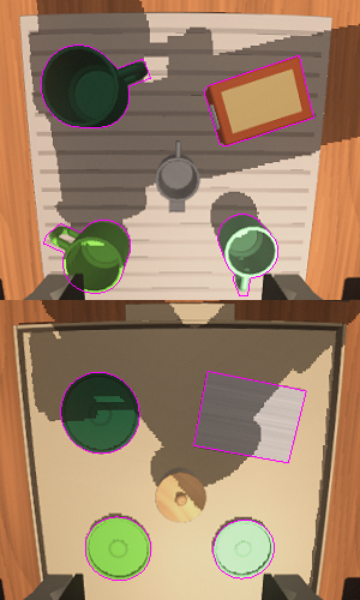

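Overlay outlines match well on the coasters, plate, tin and large mug. The medium and small mugs' masks were looser, so I'll check them from nearer on the way.

>>> {"name": "move_arm", "arguments": {"deltas": [[-2,-36,-5,0,0,0],[-2,-36,-5,0,0,0],[-2,-36,-5,0,0,0],[-2,-36,-5,0,0,0],[-2,-36,-5,0,0,0]]}}

```text
t: 5.7
eef_pos: [0.5496, 0.0165, 0.4046]
ee_rot: [-3.141, 0.0, -1.57]
force: [0.7, 0.6, 0.4]
width: 0.0878
```

>>> {"name": "move_arm", "arguments": {"deltas": [[-2,-36,-5,0,0,0],[-2,-4,-2,0,0,0],[0,0,0,0,0,0],[0,0,0,0,0,0],[0,0,0,0,0,0]]}}

```text
t: 6.12
eef_pos: [0.5463, -0.0213, 0.398]
ee_rot: [-3.141, 0.0, -1.57]
force: [0.2, 1.1, -0.3]
width: 0.0875
```

```bash
python3 look.py mat2 mug_small,mug_medium && cat > c.py <<'E'
from fit import *
res=pickle.load(open('res.pkl','rb')); c,T,im,out=pickle.load(open('mat2.pkl','rb')); vis=im.copy()
for n,(r,pt) in out.items():
    if not r: print(n,'no mask'); continue
    k=min(r,key=lambda d:np.linalg.norm(d['xy']-proj(c,T,res[n][:3]+[0,0,.03])))
    V=[(c,T,up(k['pixels']))]
    p,e=fit(V,n,res[n]); p2,e2=fit(V,n,res[n],(0,1,2,3)); print(n,np.round(p,4),np.degrees(p[3]),e,'zfree',np.round(p2,4),e2); res[n]=p
    rr=cv2.resize(render(c,T,n,p),(512,384),interpolation=cv2.INTER_AREA)
    cs,_=cv2.findContours(rr,cv2.RETR_EXTERNAL,cv2.CHAIN_APPROX_NONE); cv2.drawContours(vis,cs,-1,(255,0,255),1)
save(cv2.resize(vis[:240],None,fx=1.5,fy=1.5),'pics/mat2_v.png'); pickle.dump(res,open('res.pkl','wb'))
E
python3 c.py
```

```text
mug_small [([335.0, 100.0], 0.81, 2948)] [([324.6, 99.3], 0.86, [0.4609, -0.1077])]
mug_medium [([182.0, 110.0], 0.89, 3632)] [([191.7, 110.5], 0.72, [0.6232, -0.0943])]
[ 0.54628072 -0.02126774  0.39797695] [-3.14094837e+00  1.97965034e-04 -1.57023786e+00] 6.1167
mug_small [ 0.461  -0.1047  0.006  -0.0802] -4.594720576347085 0.09694717891753168 zfree [ 0.4562 -0.1054 -0.0089 -0.081 ] 0.04660365366083696
mug_medium [ 0.6211 -0.0939  0.006  -2.0592] -117.983805425482 0.057231863256784976 zfree [ 6.229e-01 -9.340e-02 -5.000e-04 -2.081e+00] 0.0469429393270453
```

View pics/mat2_v.png

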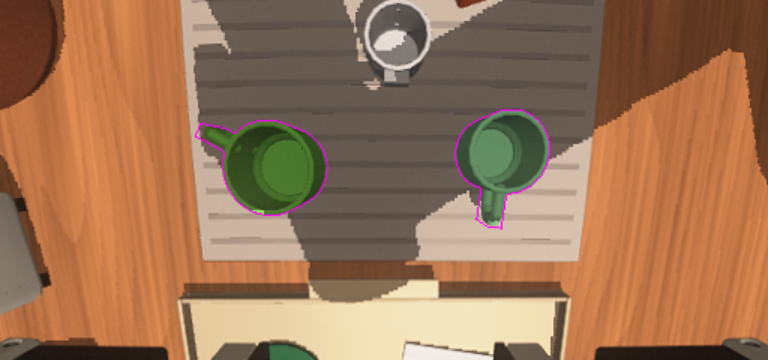

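>>> {"name": "move_arm", "arguments": {"deltas": [[-17,-16.5,-20,0,0,-0.9],[-17,-16.5,-20,0,0,-0.9],[-17,-16.5,-20,0,0,-0.9],[-17,-16.5,-19,0,0,-0.9],[-17,-16.5,-19,0,0,-0.9]]}}

```text
t: 6.78
eef_pos: [0.4602, -0.1047, 0.299]
ee_rot: [-3.141, 0.0, -1.649]
force: [0.7, -0.0, 0.2]
width: 0.0874
```

>>> {"name": "move_arm", "arguments": {"deltas": [[0,0,0,0,0,0],[0,0,-26,0,0,0],[0,0,-26,0,0,0],[0,0,-26,0,0,0],[0,0,-13,0,0,0]]}}

```text
t: 7.2
eef_pos: [0.4605, -0.1042, 0.2065]
ee_rot: [3.139, -0.0, -1.649]
force: [-0.6, 0.3, -0.1]
width: 0.0876
```

>>> {"name": "move_arm", "arguments": {"deltas": [[0,0,0,0,0,0],[0,0,0,0,0,0],[0,0,0,0,0,0],[0,0,0,0,0,0],[0,0,0,0,0,0]], "claw": 0}}

```text
t: 7.62
eef_pos: [0.4615, -0.1044, 0.2098]
ee_rot: [-3.139, 0.001, -1.649]
force: [-0.1, -0.8, -0.2]
width: 0.0875
```

>>> {"name": "move_arm", "arguments": {"deltas": [[0,0,0,0,0,0],[0,0,0,0,0,0],[0,0,0,0,0,0],[0,0,0,0,0,0],[0,0,0,0,0,0]], "claw": 255, "squeeze": 20}}

```text
t: 8.03
eef_pos: [0.461, -0.1045, 0.2088]
ee_rot: [-3.141, 0.0, -1.649]
force: [-0.1, -0.1, 0.8]
width: 0.0598
```

>>> {"name": "move_arm", "arguments": {"deltas": [[0,0,0,0,0,0],[0,0,0,0,0,0],[0,0,0,0,0,0],[0,0,0,0,0,0],[0,0,0,0,0,0]]}}

```text
t: 8.45
eef_pos: [0.4609, -0.1045, 0.2086]
ee_rot: [3.141, -0.0, -1.649]
force: [-0.4, -0.6, 2.5]
width: 0.0542
```

>>> {"name": "move_arm", "arguments": {"deltas": [[0,0,15,0,0,0],[0,0,25,0,0,0],[0,0,30,0,0,0],[0,0,30,0,0,0],[0,0,30,0,0,0]]}}

```text
t: 8.87
eef_pos: [0.4606, -0.1045, 0.3397]
ee_rot: [3.141, -0.0, -1.649]
force: [0.6, 0.4, -1.5]
width: 0.0546
```

>>> {"name": "move_arm", "arguments": {"deltas": [[1,20,0,0,0,0],[1,36,0,0,0,0],[2,40,0,0,0,0],[2,40,0,0,0,0],[2,40,0,0,0,0]]}}

```text
t: 9.28
eef_pos: [0.4685, 0.073, 0.3387]
ee_rot: [-3.141, 0.0, -1.65]
force: [1.4, -0.1, -1.7]
width: 0.0544
```

>>> {"name": "move_arm", "arguments": {"deltas": [[2,40,0,0,0,0],[2,40,0,0,0,0],[2,40,0,0,0,0],[1,40,0,0,0,0],[0,28,0,0,0,0]]}}

```text
t: 9.7
eef_pos: [0.4758, 0.2626, 0.3384]
ee_rot: [-3.141, 0.0, -1.648]
force: [0.8, -0.4, -0.5]
width: 0.0545
```

>>> {"name": "move_arm", "arguments": {"deltas": [[0,0,-20,0,0,0],[0,0,-25,0,0,0],[0,0,-25,0,0,0],[0,0,0,0,0,0],[0,0,0,0,0,0]]}}

```text
t: 10.12
eef_pos: [0.4757, 0.2592, 0.2676]
ee_rot: [3.139, -0.003, -1.649]
force: [-0.1, 0.1, -0.3]
width: 0.0548
```

```bash
cat > held.py <<'E'
import sys
from fit import *
# held.py mug, z-offset of mug base under TCP, mug yaw deg : fit carried thing in scene & side views, print offset from TCP
n=sys.argv[1]; dz=float(sys.argv[2]); yaw=np.radians(float(sys.argv[3])); st=arm.get_state(); e=np.array(st['eef_pos'])
V=[];vis=[]
for v in ('scene','side'):
    c=arm.calibration(v);T=np.array(c['T']); im=arm.grab_frame(v); r=arm.masks_of(n,v)
    t=proj(c,T,e-[0,0,dz-.03]); k=min(r,key=lambda d:np.linalg.norm(d['xy']-t)) if r else None
    print(v,t.round(),k and (k['xy'],k['score'],k['pixels'].sum()))
    s=t.round().astype(int); vis.append(cv2.resize(im[s[1]-50:s[1]+50,s[0]-60:s[0]+60],None,fx=3,fy=3))
    if k and np.linalg.norm(k['xy']-t)<25: V.append((c,T,up(k['pixels'])))
save(np.hstack(vis),f'pics/held_{n}.png')
p=np.r_[e-[0,0,dz],yaw]
for W in (V,V[:1],V[1:]):
    if W: q,f=fit(W,n,p,(0,1,2)); print('offset mm',((q-p)[:3]*1000).round(1),round(f,3))
print(e,st['force'],st['width'],st['t'])
E
python3 held.py mug_small 0.203 -4.5
```

```text
scene [291. 200.] ([296.1, 206.3], 0.49, np.int64(277))
side [213. 150.] ([217.1, 149.0], 0.92, np.int64(447))
offset mm [5.1 1.3 2. ] 0.393
offset mm [ 1.6  1.  -0.6] 0.482
offset mm [ 95.3 122.4 -97.3] 0.194
[0.47568799 0.25919421 0.26764282] [-0.11244912  0.06540763 -0.34646924] 0.05477293471080509 10.1167
```

View pics/held_mug_small.png

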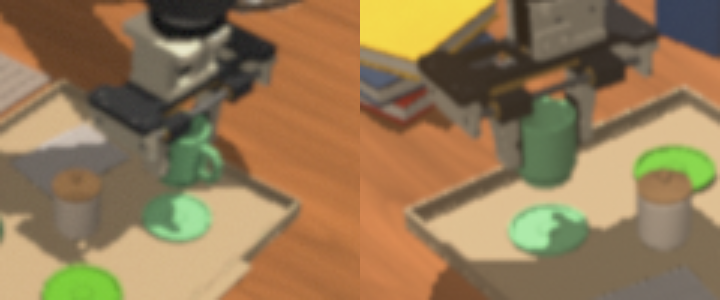

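The mug hangs upright and held above the small coaster (scene crop (190,155), coaster (178,217)). I'll lower it gently.

>>> {"name": "move_arm", "arguments": {"deltas": [[0.5,0.5,-14,0,0,0],[0,0,-14,0,0,0],[0,0,-12,0,0,0],[0,0,-8,0,0,0],[0,0,-4,0,0,0]]}}

```text
t: 10.73
eef_pos: [0.4766, 0.2599, 0.2166]
ee_rot: [-3.141, 0.0, -1.65]
force: [-0.1, -0.4, -1.3]
width: 0.0542
```

>>> {"name": "move_arm", "arguments": {"deltas": [[0,0,-2,0,0,0],[0,0,-2,0,0,0],[0,0,-1,0,0,0],[0,0,-1,0,0,0],[0,0,0,0,0,0]]}}

```text
t: 11.15
eef_pos: [0.4765, 0.26, 0.2109]
ee_rot: [-3.141, 0.0, -1.649]
force: [-0.4, -0.5, -1.5]
width: 0.0545
```

>>> {"name": "move_arm", "arguments": {"deltas": [[0,0,0,0,0,0],[0,0,0,0,0,0],[0,0,0,0,0,0],[0,0,0,0,0,0],[0,0,0,0,0,0]]}}

```text
t: 11.57
eef_pos: [0.4765, 0.26, 0.2107]
ee_rot: [-3.142, 0.0, -1.649]
force: [0.1, -0.2, -0.8]
width: 0.0544
```

>>> {"name": "move_arm", "arguments": {"deltas": [[0,0,-0.5,0,0,0],[0,0,-0.5,0,0,0],[0,0,0,0,0,0],[0,0,0,0,0,0],[0,0,0,0,0,0]]}}

```text
t: 11.98
eef_pos: [0.4764, 0.26, 0.2107]
ee_rot: [-3.141, 0.0, -1.649]
force: [-4.1, -1.0, 10.2]
width: 0.0542
```

>>> {"name": "move_arm", "arguments": {"deltas": [[0,0,-0.5,0,0,0],[0,0,-0.5,0,0,0],[0,0,0,0,0,0],[0,0,0,0,0,0],[0,0,0,0,0,0]]}}

```text
t: 12.4
eef_pos: [0.4764, 0.26, 0.2106]
ee_rot: [-3.141, 0.0, -1.649]
force: [-8.0, -1.5, 21.1]
width: 0.0545
```

>>> {"name": "move_arm", "arguments": {"deltas": [[0,0,1,0,0,0],[0,0,0.5,0,0,0],[0,0,0,0,0,0],[0,0,0,0,0,0],[0,0,0,0,0,0]]}}

```text
t: 12.82
eef_pos: [0.4766, 0.2602, 0.2106]
ee_rot: [-3.141, 0.0, -1.649]
force: [-2.5, -0.1, 8.2]
width: 0.0544
```

>>> {"name": "move_arm", "arguments": {"deltas": [[0,0,0,0,0,0],[0,0,0,0,0,0],[0,0,0,0,0,0],[0,0,0,0,0,0],[0,0,0,0,0,0]], "claw": 0}}

```text
t: 13.23
eef_pos: [0.4765, 0.26, 0.21]
ee_rot: [3.141, -0.0, -1.649]
force: [-0.3, -0.4, 0.4]
width: 0.0826
```

>>> {"name": "move_arm", "arguments": {"deltas": [[0,0,0,0,0,0],[0,0,15,0,0,0],[0,0,25,0,0,0],[0,0,35,0,0,0],[0,0,35,0,0,0]]}}

```text
t: 13.65
eef_pos: [0.4762, 0.2596, 0.3207]
ee_rot: [3.14, -0.002, -1.649]
force: [0.6, 1.5, 0.8]
width: 0.0879
```

>>> {"name": "move_arm", "arguments": {"deltas": [[0,-30,30,0,0,0],[0,-35,25,0,0,0],[0,-35,22,0,0,0],[0,0,0,0,0,0],[0,0,0,0,0,0]]}}

```text
t: 14.07
eef_pos: [0.4765, 0.1602, 0.3976]
ee_rot: [-3.139, 0.003, -1.652]
force: [-0.5, 0.0, -0.9]
width: 0.0879
```

```bash
cat > chk.py <<'E'
import sys
from fit import *
# chk.py tag thing place : relative offset of thing to place from the wrist
tag,a,b=sys.argv[1:4]; res=pickle.load(open('res.pkl','rb'))
st=arm.get_state(); c,T=campose('wrist',st); im=arm.grab_frame('wrist'); P={}; vis=im.copy()
zt={'coaster':.008,'tin_pla':.008}[b[:7]]
for n,z,p0 in ((a,zt,[*res[b][:2],zt,res[a][3]]),(b,.004,res[b])):
    r=arm.masks_of(n,'wrist'); t=proj(c,T,np.array(p0[:3])+[0,0,.01])
    r=[d for d in r if np.linalg.norm(d['xy']-t)<60]
    if not r: print(n,'no mask'); continue
    k=min(r,key=lambda d:np.linalg.norm(d['xy']-t))
    p,e=fit([(c,T,up(k['pixels']))],n,p0,(0,1) if 'coaster' in n else (0,1,3)); P[n]=p; print(n,p[:3].round(4),np.degrees(p[3]).round(1),round(e,3))
    rr=cv2.resize(render(c,T,n,p),(512,384),interpolation=cv2.INTER_AREA)
    cs,_=cv2.findContours(rr,cv2.RETR_EXTERNAL,cv2.CHAIN_APPROX_NONE); cv2.drawContours(vis,cs,-1,(255,0,255),1)
    if n==a and len(sys.argv)>4: break
save(cv2.resize(vis[:260],None,fx=1.5,fy=1.5),f'pics/{tag}.png'); print(st['t'],st['eef_pos'])
E
python3 chk.py s_small mug_small coaster_small
```

```text
mug_small [0.4767 0.2522 0.008 ] -3.0 0.42
coaster_small [0.4766 0.2591 0.004 ] 0.0 0.659
14.0667 [0.476476   0.16021646 0.39758025]
```

View pics/s_small.png

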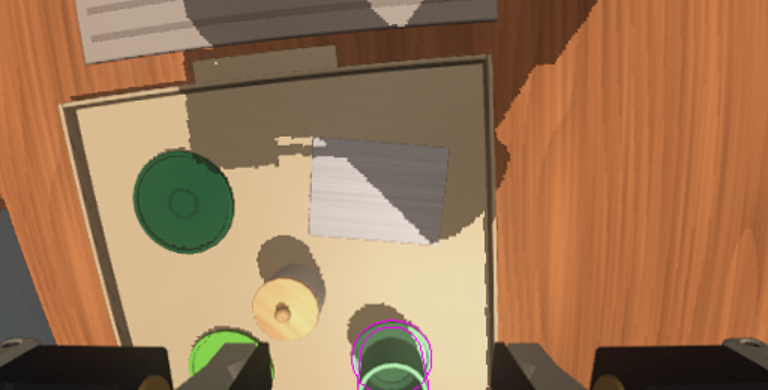

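>>> {"name": "move_arm", "arguments": {"deltas": [[14.5,-25.4,0,0,0,6.68],[14.5,-25.4,0,0,0,6.68],[14.5,-25.4,0,0,0,6.68],[14.5,-25.4,0,0,0,6.68],[14.5,-25.4,0,0,0,6.68]]}}

```text
t: 14.63
eef_pos: [0.5497, 0.0345, 0.3944]
ee_rot: [3.139, 0.0, -1.059]
force: [0.3, 0.8, 0.3]
width: 0.0879
```

>>> {"name": "move_arm", "arguments": {"deltas": [[14.5,-25.4,-17.5,0,0,6.68],[14.5,-25.4,-17.5,0,0,6.68],[14.5,-25.4,-17.5,0,0,6.68],[14.5,-25.4,-17.5,0,0,6.68],[14.5,-25.4,-17.5,0,0,6.68]]}}

```text
t: 15.05
eef_pos: [0.6223, -0.0927, 0.3057]
ee_rot: [3.14, 0.002, -0.476]
force: [-0.4, 0.7, 0.7]
width: 0.0875
```

>>> {"name": "move_arm", "arguments": {"deltas": [[0,0,0,0,0,0],[0,0,0,0,0,0],[0,0,0,0,0,0],[0,0,0,0,0,0],[0,0,0,0,0,0]]}}

```text
t: 15.47
eef_pos: [0.6215, -0.0912, 0.309]
ee_rot: [-3.141, -0.001, -0.483]
force: [1.0, -0.0, 0.6]
width: 0.0875
```

>>> {"name": "move_arm", "arguments": {"deltas": [[0,-2,-20,0,0,0],[0,0,-25,0,0,0],[0,0,-25,0,0,0],[0,0,-15,0,0,0],[0,0,-9,0,0,0]]}}

```text
t: 15.88
eef_pos: [0.6208, -0.0935, 0.2131]
ee_rot: [3.141, 0.001, -0.483]
force: [0.3, 0.5, -0.2]
width: 0.0879
```

>>> {"name": "move_arm", "arguments": {"deltas": [[0,0,0,0,0,0],[0,0,0,0,0,0],[0,0,0,0,0,0],[0,0,0,0,0,0],[0,0,0,0,0,0]]}}

```text
t: 16.3
eef_pos: [0.6218, -0.0943, 0.2156]
ee_rot: [-3.14, -0.002, -0.483]
force: [-0.4, 0.1, -0.1]
width: 0.0876
```

>>> {"name": "move_arm", "arguments": {"deltas": [[0,0,0,0,0,0],[0,0,0,0,0,0],[0,0,0,0,0,0],[0,0,0,0,0,0],[0,0,0,0,0,0]], "claw": 255, "squeeze": 22}}

```text
t: 16.72
eef_pos: [0.6215, -0.0944, 0.2144]
ee_rot: [-3.142, -0.0, -0.483]
force: [0.4, 0.9, 0.9]
width: 0.0606
```

>>> {"name": "move_arm", "arguments": {"deltas": [[0,0,0,0,0,0],[0,0,0,0,0,0],[0,0,0,0,0,0],[0,0,0,0,0,0],[0,0,0,0,0,0]]}}

```text
t: 17.13
eef_pos: [0.6215, -0.0944, 0.2144]
ee_rot: [3.142, -0.0, -0.483]
force: [-0.8, 1.7, 0.1]
width: 0.0606
```

>>> {"name": "move_arm", "arguments": {"deltas": [[0,0,15,0,0,0],[0,0,25,0,0,0],[0,0,30,0,0,0],[0,0,30,0,0,0],[0,0,30,0,0,0]]}}

```text
t: 17.55
eef_pos: [0.621, -0.0944, 0.345]
ee_rot: [3.141, 0.001, -0.484]
force: [0.3, 0.3, -1.9]
width: 0.0606
```

>>> {"name": "move_arm", "arguments": {"deltas": [[1,20,0,0,0,0],[1,34,0,0,0,0],[1,38,0,0,0,0],[1,38,0,0,0,0],[1,38,0,0,0,0]]}}

```text
t: 17.97
eef_pos: [0.6259, 0.0749, 0.344]
ee_rot: [3.141, 0.001, -0.484]
force: [1.1, 0.2, -1.7]
width: 0.0607
```

>>> {"name": "move_arm", "arguments": {"deltas": [[1,38,0,0,0,0],[0,38,0,0,0,0],[0,38,0,0,0,0],[0,38,0,0,0,0],[0,33,0,0,0,0]]}}

```text
t: 18.38
eef_pos: [0.6269, 0.2609, 0.3436]
ee_rot: [3.141, 0.001, -0.483]
force: [0.8, 0.6, -2.5]
width: 0.0609
```

>>> {"name": "move_arm", "arguments": {"deltas": [[0,0,-20,0,0,0],[0,0,-25,0,0,0],[0,0,-25,0,0,0],[0,0,0,0,0,0],[0,0,0,0,0,0]]}}

```text
t: 18.8
eef_pos: [0.627, 0.2583, 0.2727]
ee_rot: [3.138, 0.002, -0.483]
force: [0.5, -0.4, -1.7]
width: 0.0602
```

>>> {"name": "move_arm", "arguments": {"deltas": [[0,0,0,0,0,0],[0,0,0,0,0,0],[0,0,0,0,0,0],[0,0,0,0,0,0],[0,0,0,0,0,0]]}}

```text
t: 19.22
eef_pos: [0.6276, 0.2586, 0.2754]
ee_rot: [-3.14, -0.001, -0.484]
force: [-1.1, 0.5, -2.5]
width: 0.0608
```

>>> {"name": "move_arm", "arguments": {"deltas": [[0.3,0.8,-14,0,0,0],[0,0,-14,0,0,0],[0,0,-12,0,0,0],[0,0,-9,0,0,0],[0,0,-5,0,0,0]]}}

```text
t: 19.63
eef_pos: [0.6275, 0.2592, 0.2189]
ee_rot: [3.14, 0.001, -0.484]
force: [0.3, 0.5, -2.1]
width: 0.0602
```

>>> {"name": "move_arm", "arguments": {"deltas": [[0,0,-2,0,0,0],[0,0,-1,0,0,0],[0,0,-1,0,0,0],[0,0,0,0,0,0],[0,0,0,0,0,0]]}}

```text
t: 20.05
eef_pos: [0.6279, 0.2595, 0.2169]
ee_rot: [-3.141, -0.0, -0.483]
force: [-0.0, -0.0, -1.7]
width: 0.0605
```

>>> {"name": "move_arm", "arguments": {"deltas": [[0,0,-0.5,0,0,0],[0,0,0,0,0,0],[0,0,0,0,0,0],[0,0,0,0,0,0],[0,0,0,0,0,0]]}}

```text
t: 20.47
eef_pos: [0.628, 0.2596, 0.2164]
ee_rot: [-3.141, -0.001, -0.483]
force: [-0.7, -0.4, 2.1]
width: 0.0612
```

>>> {"name": "move_arm", "arguments": {"deltas": [[0,0,0,0,0,0],[0,0,0,0,0,0],[0,0,0,0,0,0],[0,0,0,0,0,0],[0,0,0,0,0,0]], "claw": 0}}

```text
t: 20.88
eef_pos: [0.6278, 0.2594, 0.2157]
ee_rot: [3.141, 0.0, -0.484]
force: [-0.5, 0.8, 1.2]
width: 0.0857
```

>>> {"name": "move_arm", "arguments": {"deltas": [[0,0,0,0,0,0],[0,0,15,0,0,0],[0,0,25,0,0,0],[0,0,35,0,0,0],[0,0,35,0,0,0]]}}

```text
t: 21.3
eef_pos: [0.6275, 0.2592, 0.3261]
ee_rot: [3.139, 0.001, -0.484]
force: [0.5, 0.3, 0.7]
width: 0.0877
```

>>> {"name": "move_arm", "arguments": {"deltas": [[-12,3,28,0,0,0],[-12,3,28,0,0,0],[-12,3,28,0,0,0],[-12,0,0,0,0,0],[0,0,0,0,0,0]]}}

```text
t: 21.72
eef_pos: [0.5784, 0.2686, 0.4128]
ee_rot: [-3.137, -0.001, -0.483]
force: [0.7, -0.1, -1.2]
width: 0.0874
```

>>> {"name": "move_arm", "arguments": {"deltas": [[0,0,0,0,0,0],[0,0,0,0,0,0],[0,0,0,0,0,0],[0,0,0,0,0,0],[0,0,0,0,0,0]]}}

```text
t: 22.13
eef_pos: [0.5802, 0.2683, 0.4089]
ee_rot: [3.14, 0.0, -0.484]
force: [0.1, -0.0, -0.1]
width: 0.0874
```

```bash
python3 chk.py s_med mug_medium coaster_medium; python3 chk.py s_small2 mug_small coaster_small
```

```text
mug_medium [0.6278 0.2602 0.008 ] -120.2 0.07
coaster_medium [0.6272 0.2586 0.004 ] 0.0 0.857
22.1333 [0.58018823 0.26834971 0.40887683]
mug_small [0.4777 0.2598 0.008 ] -3.0 0.174
coaster_small [0.4777 0.2593 0.004 ] 0.0 0.696
22.2833 [0.58001516 0.26838704 0.40938228]
```

View pics/s_med.png

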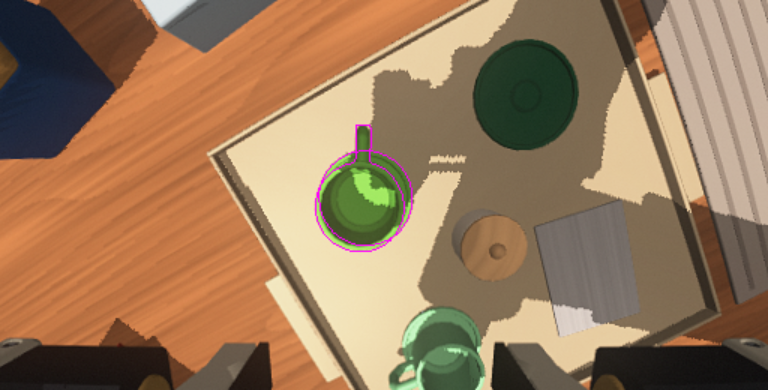

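Both mugs sit in their coasters: medium at (362,200), small at (440,350). By the fits they are off-centre by about 1 mm. The large mug is next.

>>> {"name": "move_arm", "arguments": {"deltas": [[2.7,-35.3,0,0,0,3.16],[2.7,-35.3,0,0,0,3.16],[2.7,-35.3,0,0,0,3.16],[2.7,-35.3,0,0,0,3.16],[2.7,-35.3,0,0,0,3.16]]}}

```text
t: 22.85
eef_pos: [0.5931, 0.0905, 0.4101]
ee_rot: [-3.141, -0.0, -0.204]
force: [0.7, 0.6, 0.4]
width: 0.0878
```

>>> {"name": "move_arm", "arguments": {"deltas": [[2.7,-35.3,-8,0,0,3.16],[2.7,-35.3,-8,0,0,3.16],[2.7,-35.3,-8,0,0,3.16],[2.7,-35.3,-8,0,0,3.16],[2.7,-35.3,-8,0,0,3.16]]}}

```text
t: 23.27
eef_pos: [0.6066, -0.0863, 0.3698]
ee_rot: [-3.142, -0.001, 0.071]
force: [1.5, 0.4, -0.6]
width: 0.0877
```

>>> {"name": "move_arm", "arguments": {"deltas": [[2.7,-35.3,-8,0,0,3.16],[2.7,-35.3,-8,0,0,3.16],[2.7,-35.3,-8,0,0,3.16],[2.7,-35.3,-8,0,0,3.16],[2.7,-35.3,-8,0,0,3.16]]}}

```text
t: 23.68
eef_pos: [0.6202, -0.2628, 0.3296]
ee_rot: [3.141, -0.0, 0.347]
force: [1.0, 0.6, -0.1]
width: 0.0876
```

>>> {"name": "move_arm", "arguments": {"deltas": [[0,0,0,0,0,0],[0,0,0,0,0,0],[0,0,0,0,0,0],[0,0,0,0,0,0],[0,0,0,0,0,0]]}}

```text
t: 24.1
eef_pos: [0.6205, -0.26, 0.3305]
ee_rot: [3.141, -0.001, 0.345]
force: [-0.5, 0.3, 0.3]
width: 0.0876
```

```bash
python3 - <<'E'
from fit import *
res=pickle.load(open('res.pkl','rb'))
st=arm.get_state();print(st['eef_pos'],st['ee_rot']);c,T=campose('wrist',st);im=arm.grab_frame('wrist')
vis=im.copy()
for n in('mug_large','spice_tin'):
    for k in arm.masks_of(n,'wrist')[:1]:
        p,e=fit([(c,T,up(k['pixels']))],n,res[n]); print(n,p.round(4),np.degrees(p[3]),e,k['score'])
        rr=cv2.resize(render(c,T,n,p),(512,384),interpolation=cv2.INTER_AREA)
        cs,_=cv2.findContours(rr,cv2.RETR_EXTERNAL,cv2.CHAIN_APPROX_NONE); cv2.drawContours(vis,cs,-1,(255,0,255),1)
save(cv2.resize(vis,None,fx=1.5,fy=1.5),'pics/l.png')
E
```

```text
[ 0.62051031 -0.25999053  0.33048338] [ 3.14120242e+00 -8.30671626e-04  3.45025267e-01]
mug_large [ 0.6209 -0.2615  0.006   1.934 ] 110.80840010063172 0.04876393323518724 0.65
spice_tin [ 0.4534 -0.2525  0.006  -2.8568] -163.68242336941793 0.5909698291019059 0.89
```

>>> {"name": "move_arm", "arguments": {"deltas": [[0.5,-1.6,-20,0,0,0.3],[0,0,-28,0,0,0],[0,0,-28,0,0,0],[0,0,-20,0,0,0],[0,0,-11,0,0,0]]}}

```text
t: 24.67
eef_pos: [0.62, -0.2619, 0.2202]
ee_rot: [-3.14, 0.003, 0.349]
force: [-0.4, -0.1, 0.8]
width: 0.0875
```

>>> {"name": "move_arm", "arguments": {"deltas": [[0,0,0,0,0,0],[0,0,0,0,0,0],[0,0,0,0,0,0],[0,0,0,0,0,0],[0,0,0,0,0,0]]}}

```text
t: 25.08
eef_pos: [0.6213, -0.2627, 0.2244]
ee_rot: [3.14, -0.002, 0.349]
force: [-0.9, 0.4, 0.4]
width: 0.0875
```

>>> {"name": "move_arm", "arguments": {"deltas": [[0,0,0,0,0,0],[0,0,0,0,0,0],[0,0,0,0,0,0],[0,0,0,0,0,0],[0,0,0,0,0,0]], "claw": 255, "squeeze": 25}}

```text
t: 25.5
eef_pos: [0.6208, -0.2627, 0.223]
ee_rot: [3.142, -0.0, 0.349]
force: [-0.6, 0.5, 1.8]
width: 0.0662
```

>>> {"name": "move_arm", "arguments": {"deltas": [[0,0,0,0,0,0],[0,0,0,0,0,0],[0,0,0,0,0,0],[0,0,0,0,0,0],[0,0,0,0,0,0]]}}

```text
t: 25.92
eef_pos: [0.6208, -0.2627, 0.223]
ee_rot: [3.142, -0.0, 0.349]
force: [-1.5, 1.0, 3.4]
width: 0.0663
```

>>> {"name": "move_arm", "arguments": {"deltas": [[0,0,15,0,0,0],[0,0,25,0,0,0],[0,0,30,0,0,0],[0,0,30,0,0,0],[0,0,30,0,0,0]]}}

```text
t: 26.33
eef_pos: [0.6205, -0.2626, 0.3532]
ee_rot: [-3.141, 0.001, 0.349]
force: [1.1, -0.3, -2.3]
width: 0.0662
```

>>> {"name": "move_arm", "arguments": {"deltas": [[1,20,0,0,0,0],[2,34,0,0,0,0],[2,39,0,0,0,0],[2,39,0,0,0,0],[2,39,0,0,0,0]]}}

```text
t: 26.75
eef_pos: [0.6293, -0.0903, 0.3522]
ee_rot: [-3.141, 0.001, 0.348]
force: [0.3, -0.8, -1.8]
width: 0.0661
```

>>> {"name": "move_arm", "arguments": {"deltas": [[2,39,0,0,0,0],[2,39,0,0,0,0],[2,39,0,0,0,0],[2,39,0,0,0,0],[2.5,39,0,0,0,0]]}}

```text
t: 27.17
eef_pos: [0.6398, 0.1052, 0.3522]
ee_rot: [-3.141, 0.001, 0.349]
force: [0.6, -0.7, -2.7]
width: 0.0666
```

>>> {"name": "move_arm", "arguments": {"deltas": [[0,0,-20,0,0,0],[0,0,-25,0,0,0],[0,0,-25,0,0,0],[0,0,0,0,0,0],[0,0,0,0,0,0]]}}

```text
t: 27.58
eef_pos: [0.6398, 0.1031, 0.2813]
ee_rot: [3.141, 0.004, 0.349]
force: [0.4, 0.0, -0.8]
width: 0.0662
```

>>> {"name": "move_arm", "arguments": {"deltas": [[0,0,0,0,0,0],[0,0,0,0,0,0],[0,0,0,0,0,0],[0,0,0,0,0,0],[0,0,0,0,0,0]]}}

```text
t: 28.0
eef_pos: [0.6404, 0.1032, 0.2838]
ee_rot: [-3.141, -0.001, 0.349]
force: [0.9, 1.2, -1.9]
width: 0.0665
```

>>> {"name": "move_arm", "arguments": {"deltas": [[0,0.5,-14,0,0,0],[0,0,-14,0,0,0],[0,0,-12,0,0,0],[0,0,-9,0,0,0],[0,0,-5,0,0,0]]}}

```text
t: 28.42
eef_pos: [0.64, 0.1037, 0.2275]
ee_rot: [3.142, 0.002, 0.349]
force: [-0.6, 0.0, -2.1]
width: 0.0662
```

>>> {"name": "move_arm", "arguments": {"deltas": [[0,0,-2,0,0,0],[0,0,-1,0,0,0],[0,0,-1,0,0,0],[0,0,0,0,0,0],[0,0,0,0,0,0]]}}

```text
t: 28.83
eef_pos: [0.6405, 0.1039, 0.2254]
ee_rot: [3.142, -0.001, 0.349]
force: [0.1, -0.9, -2.5]
width: 0.0661
```

>>> {"name": "move_arm", "arguments": {"deltas": [[0,0,-0.5,0,0,0],[0,0,0,0,0,0],[0,0,0,0,0,0],[0,0,0,0,0,0],[0,0,0,0,0,0]]}}

```text
t: 29.25
eef_pos: [0.6405, 0.1039, 0.225]
ee_rot: [3.142, -0.001, 0.349]
force: [0.1, 0.4, 4.6]
width: 0.0662
```

>>> {"name": "move_arm", "arguments": {"deltas": [[0,0,0,0,0,0],[0,0,0,0,0,0],[0,0,0,0,0,0],[0,0,0,0,0,0],[0,0,0,0,0,0]], "claw": 0}}

```text
t: 29.67
eef_pos: [0.6402, 0.1037, 0.2241]
ee_rot: [3.142, 0.0, 0.349]
force: [0.1, 0.5, 0.6]
width: 0.0869
```

>>> {"name": "move_arm", "arguments": {"deltas": [[0,0,0,0,0,0],[0,0,15,0,0,0],[0,0,25,0,0,0],[0,0,35,0,0,0],[0,0,35,0,0,0]]}}

```text
t: 30.08
eef_pos: [0.6399, 0.1037, 0.3347]
ee_rot: [3.141, 0.002, 0.349]
force: [1.5, -0.4, -0.0]
width: 0.0878
```

>>> {"name": "move_arm", "arguments": {"deltas": [[0,0,28,0,0,0],[0,0,28,0,0,0],[0,0,28,0,0,0],[0,0,0,0,0,0],[0,0,0,0,0,0]]}}

```text
t: 30.5
eef_pos: [0.6404, 0.1038, 0.4206]
ee_rot: [-3.141, -0.004, 0.349]
force: [-0.7, 0.1, -0.5]
width: 0.0875
```

```bash
python3 chk.py s_large mug_large coaster_large; python3 chk.py s_x mug_large tin_plate|grep plate
```

```text
mug_large no mask
coaster_large [0.6416 0.1051 0.004 ] 0.0 0.796
30.5 [0.6404344  0.10384148 0.42055608]
tin_plate [0.4775 0.1095 0.004 ] -188.0 0.492
```

View pics/s_large.png

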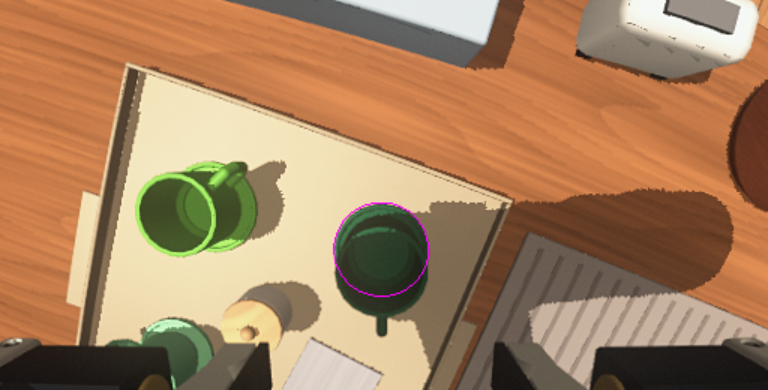

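>>> {"name": "move_arm", "arguments": {"deltas": [[-18,-35,0,0,0,-0.2],[-18,-35,0,0,0,-0.2],[-18,-36,0,0,0,-0.2],[-18,-36,0,0,0,-0.2],[-18,-36,0,0,0,-0.2]]}}

```text
t: 31.22
eef_pos: [0.5491, -0.0755, 0.4177]
ee_rot: [-3.142, 0.001, 0.332]
force: [1.0, -0.1, 0.5]
width: 0.0875
```

>>> {"name": "move_arm", "arguments": {"deltas": [[-18,-35,-10,0,0,-0.2],[-18,-36,-10,0,0,-0.1],[-18,-36,-10,0,0,-0.1],[-18,-36,-10,0,0,-0.1],[-18,-36,-10,0,0,-0.1]]}}

```text
t: 31.63
eef_pos: [0.4589, -0.2546, 0.3677]
ee_rot: [-3.141, 0.0, 0.322]
force: [0.9, -0.2, -0.5]
width: 0.0877
```

>>> {"name": "move_arm", "arguments": {"deltas": [[0,0,0,0,0,0],[0,0,0,0,0,0],[0,0,0,0,0,0],[0,0,0,0,0,0],[0,0,0,0,0,0]]}}

```text
t: 32.05
eef_pos: [0.461, -0.2523, 0.3685]
ee_rot: [3.141, -0.0, 0.323]
force: [0.1, -0.2, 0.3]
width: 0.0873
```

```bash
python3 - <<'E'
from fit import *
res=pickle.load(open('res.pkl','rb'))
st=arm.get_state();print(st['eef_pos'],st['ee_rot'],st['t']);c,T=campose('wrist',st);im=arm.grab_frame('wrist')
vis=im.copy()
n='spice_tin'
for k in arm.masks_of(n,'wrist')[:1]:
        p,e=fit([(c,T,up(k['pixels']))],n,res[n]); print(n,p.round(4),np.degrees(p[3]),e,k['score'])
        p2,e2=fit([(c,T,up(k['pixels']))],n,res[n],(0,1,2,3)); print(n,p2.round(4),e2)
        rr=cv2.resize(render(c,T,n,p),(512,384),interpolation=cv2.INTER_AREA)
        cs,_=cv2.findContours(rr,cv2.RETR_EXTERNAL,cv2.CHAIN_APPROX_NONE); cv2.drawContours(vis,cs,-1,(255,0,255),1)
save(cv2.resize(vis,None,fx=1.5,fy=1.5),'pics/t.png')
E
```

```text
[ 0.46098612 -0.25231491  0.36853667] [ 3.14138295e+00 -3.97094493e-04  3.22749076e-01] 32.05
spice_tin [ 0.4562 -0.2517  0.006  -2.8284] -162.0540963239881 0.04751206921275275 0.83
spice_tin [ 4.5430e-01 -2.5240e-01 -5.0000e-04 -2.8298e+00] 0.03306394163452797
```

View pics/t.png

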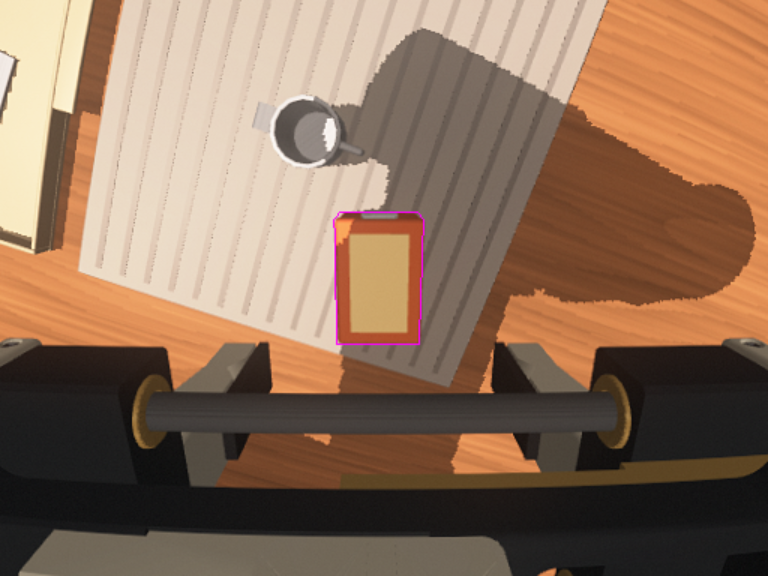

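>>> {"name": "move_arm", "arguments": {"deltas": [[-4.5,0.3,-25,0,0,-0.4],[0,0,-35,0,0,0],[0,0,-35,0,0,0],[0,0,-30,0,0,0],[0,0,-20,0,0,0]]}}

```text
t: 32.57
eef_pos: [0.4552, -0.252, 0.2208]
ee_rot: [-3.14, 0.002, 0.315]
force: [-0.5, -0.2, 0.6]
width: 0.0878
```

>>> {"name": "move_arm", "arguments": {"deltas": [[0,0,-12,0,0,0],[0,0,-8,0,0,0],[0,0,0,0,0,0],[0,0,0,0,0,0],[0,0,0,0,0,0]]}}

```text
t: 32.98
eef_pos: [0.4565, -0.2528, 0.2044]
ee_rot: [3.141, -0.001, 0.315]
force: [0.0, 0.2, 0.1]
width: 0.0877
```

>>> {"name": "move_arm", "arguments": {"deltas": [[0,0,0,0,0,0],[0,0,0,0,0,0],[0,0,0,0,0,0],[0,0,0,0,0,0],[0,0,0,0,0,0]]}}

```text
t: 33.4
eef_pos: [0.4558, -0.2529, 0.2037]
ee_rot: [3.141, -0.001, 0.314]
force: [-0.2, -0.2, 0.7]
width: 0.0875
```

>>> {"name": "move_arm", "arguments": {"deltas": [[0,0,0,0,0,0],[0,0,0,0,0,0],[0,0,0,0,0,0],[0,0,0,0,0,0],[0,0,0,0,0,0]], "claw": 255, "squeeze": 18}}

```text
t: 33.82
eef_pos: [0.4558, -0.2529, 0.2033]
ee_rot: [-3.142, 0.0, 0.314]
force: [0.6, -0.0, -1.4]
width: 0.0595
```

>>> {"name": "move_arm", "arguments": {"deltas": [[0,0,0,0,0,0],[0,0,0,0,0,0],[0,0,0,0,0,0],[0,0,0,0,0,0],[0,0,0,0,0,0]]}}

```text
t: 34.23
eef_pos: [0.4558, -0.2529, 0.2033]
ee_rot: [-3.142, 0.0, 0.314]
force: [-0.5, -0.3, -0.9]
width: 0.06
```

>>> {"name": "move_arm", "arguments": {"deltas": [[0,0,15,0,0,0],[0,0,25,0,0,0],[0,0,30,0,0,0],[0,0,30,0,0,0],[0,0,30,0,0,0]]}}

```text
t: 34.65
eef_pos: [0.4553, -0.2528, 0.3344]
ee_rot: [-3.141, 0.001, 0.314]
force: [0.8, -0.3, -1.9]
width: 0.0599
```

>>> {"name": "move_arm", "arguments": {"deltas": [[2,20,0,0,0,-2.8],[2,34,0,0,0,-2.8],[2,39,0,0,0,-2.8],[2,39,0,0,0,-2.8],[2,39,0,0,0,-2.8]]}}

```text
t: 35.07
eef_pos: [0.4652, -0.0805, 0.3333]
ee_rot: [-3.141, -0.0, 0.066]
force: [1.5, -0.5, -1.3]
width: 0.0597
```

>>> {"name": "move_arm", "arguments": {"deltas": [[2,39,0,0,0,-2.8],[2,39,0,0,0,-2.8],[2,39,0,0,0,-2.8],[2,39,0,0,0,-2.8],[3,34,0,0,0,-2.9]]}}

```text
t: 35.48
eef_pos: [0.4761, 0.1103, 0.3334]
ee_rot: [-3.141, -0.0, -0.178]
force: [0.9, -0.4, -2.2]
width: 0.0595
```

>>> {"name": "move_arm", "arguments": {"deltas": [[0,0,-20,0,0,0],[0,0,-25,0,0,0],[0,0,-25,0,0,0],[0,0,0,0,0,0],[0,0,0,0,0,0]]}}

```text
t: 35.9
eef_pos: [0.4764, 0.1078, 0.2626]
ee_rot: [3.139, 0.002, -0.176]
force: [0.4, -0.8, -0.8]
width: 0.0598
```

>>> {"name": "move_arm", "arguments": {"deltas": [[0,0,0,0,0,0],[0,0,0,0,0,0],[0,0,0,0,0,0],[0,0,0,0,0,0],[0,0,0,0,0,0]]}}

```text
t: 36.32
eef_pos: [0.4769, 0.1081, 0.2641]
ee_rot: [-3.141, -0.001, -0.176]
force: [-0.2, -0.0, -2.1]
width: 0.0601
```

```bash
python3 - <<'E'
from h import *
st=arm.get_state();print(st['eef_pos'],np.degrees(st['ee_rot']),st['t'])
save(cv2.resize(arm.grab_frame('side')[100:270,150:360],None,fx=3,fy=3),'pics/tinheld.png')
E
```

```text
[0.4769314  0.10807475 0.2641204 ] [-1.79940396e+02 -6.10615091e-02 -1.01120305e+01] 36.3167
```

View pics/tinheld.png

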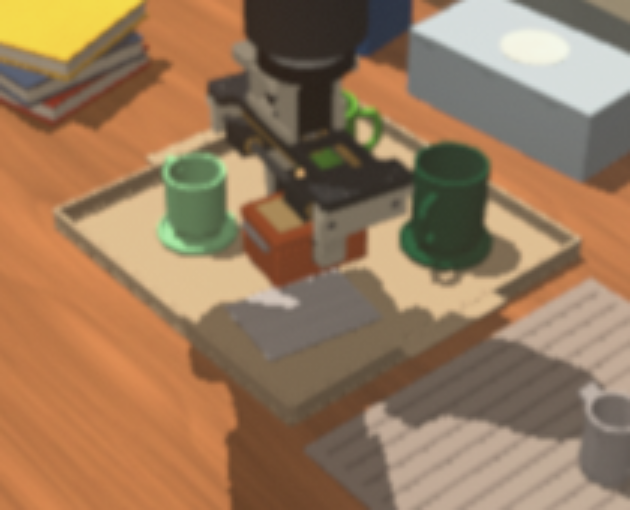

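The tin is held level above the plate, and the mugs stand in their coasters. Lowering it now.

>>> {"name": "move_arm", "arguments": {"deltas": [[0,0.3,-14,0,0,0],[0,0,-14,0,0,0],[0,0,-12,0,0,0],[0,0,-9,0,0,0],[0,0,-5,0,0,0]]}}

```text
t: 36.78
eef_pos: [0.4766, 0.1082, 0.2084]
ee_rot: [3.141, 0.001, -0.176]
force: [-0.5, -0.2, -0.6]
width: 0.06
```

>>> {"name": "move_arm", "arguments": {"deltas": [[0,0,-2,0,0,0],[0,0,-1,0,0,0],[0,0,-0.5,0,0,0],[0,0,0,0,0,0],[0,0,0,0,0,0]]}}

```text
t: 37.2
eef_pos: [0.4769, 0.1085, 0.2063]
ee_rot: [-3.141, -0.001, -0.176]
force: [0.5, -0.9, -1.2]
width: 0.0601
```

>>> {"name": "move_arm", "arguments": {"deltas": [[0,0,-0.5,0,0,0],[0,0,0,0,0,0],[0,0,0,0,0,0],[0,0,0,0,0,0],[0,0,0,0,0,0]]}}

```text
t: 37.62
eef_pos: [0.4768, 0.1084, 0.2054]
ee_rot: [-3.142, -0.0, -0.176]
force: [-0.6, -0.2, -1.7]
width: 0.0596
```

>>> {"name": "move_arm", "arguments": {"deltas": [[0,0,-0.3,0,0,0],[0,0,0,0,0,0],[0,0,0,0,0,0],[0,0,0,0,0,0],[0,0,0,0,0,0]]}}

```text
t: 38.03
eef_pos: [0.4768, 0.1084, 0.2053]
ee_rot: [-3.142, -0.0, -0.176]
force: [-1.7, 0.2, 4.6]
width: 0.06
```

>>> {"name": "move_arm", "arguments": {"deltas": [[0,0,0,0,0,0],[0,0,0,0,0,0],[0,0,0,0,0,0],[0,0,0,0,0,0],[0,0,0,0,0,0]], "claw": 0}}

```text
t: 38.45
eef_pos: [0.4768, 0.1084, 0.2049]
ee_rot: [3.142, 0.0, -0.176]
force: [-0.1, -0.4, 0.6]
width: 0.0854
```

>>> {"name": "move_arm", "arguments": {"deltas": [[0,0,0,0,0,0],[0,0,15,0,0,0],[0,0,25,0,0,0],[0,0,35,0,0,0],[0,0,35,0,0,0]]}}

```text
t: 38.87
eef_pos: [0.4764, 0.1081, 0.3157]
ee_rot: [3.14, 0.002, -0.176]
force: [0.9, 0.7, -1.4]
width: 0.0877
```

>>> {"name": "move_arm", "arguments": {"deltas": [[8,12,25,0,0,-6.7],[8,12,25,0,0,-6.7],[8,12,25,0,0,-6.7],[8,12,25,0,0,-6.7],[8,12,15,0,0,-6.7]]}}

```text
t: 39.28
eef_pos: [0.5173, 0.1689, 0.4332]
ee_rot: [-3.138, -0.001, -0.767]
force: [0.7, -0.2, 0.7]
width: 0.0877
```

>>> {"name": "move_arm", "arguments": {"deltas": [[8,12,0,0,0,-6.7],[8,12,0,0,0,-6.7],[8,12,0,0,0,-6.7],[8,12,0,0,0,-6.7],[8,12,0,0,0,-6.7]]}}

```text
t: 39.7
eef_pos: [0.557, 0.2289, 0.4299]
ee_rot: [3.141, 0.0, -1.351]
force: [0.6, -0.5, 0.9]
width: 0.0879
```

>>> {"name": "move_arm", "arguments": {"deltas": [[0,0,0,0,0,-6.7],[0,0,0,0,0,-6.7],[0,0,0,0,0,0],[0,0,0,0,0,0],[0,0,0,0,0,0]]}}

```text
t: 40.12
eef_pos: [0.5567, 0.2283, 0.43]
ee_rot: [3.142, -0.0, -1.576]
force: [0.5, 0.3, 0.3]
width: 0.0874
```

```bash
cat > fin.py <<'E'
from fit import *
res=pickle.load(open('res.pkl','rb'))
st=arm.get_state();print(st['eef_pos'],np.degrees(st['ee_rot']),st['t']);c,T=campose('wrist',st);im=arm.grab_frame('wrist'); vis=im.copy()
for n,b in (('mug_small','coaster_small'),('mug_medium','coaster_medium'),('mug_large','coaster_large'),('spice_tin','tin_plate')):
    y={'mug_small':-4.5,'mug_medium':-117.7,'mug_large':110,'spice_tin':170}[n]
    p0=np.r_[res[b][:2],.008,np.radians(y)]; t=proj(c,T,p0[:3]+[0,0,.03])
    r=[d for d in arm.masks_of(n,'wrist') if np.linalg.norm(d['xy']-t)<40]
    if r:
        p,e=fit([(c,T,up(r[0]['pixels']))],n,p0); print(n,((p-p0)[:2]*1000).round(1),'mm',np.degrees(p[3]).round(1),round(e,3))
    else: print(n,'no mask')
    for q,z in ((b,.004),(n,.008)):
        pp=p0.copy(); pp[2]=z
        if q=='tin_plate': pp=res[q]
        rr=cv2.resize(render(c,T,q,pp),(512,384),interpolation=cv2.INTER_AREA)
        cs,_=cv2.findContours(rr,cv2.RETR_EXTERNAL,cv2.CHAIN_APPROX_NONE); cv2.drawContours(vis,cs,-1,(255,0,255) if q==n else (0,0,255),1)
save(cv2.resize(vis[:270,70:450],None,fx=2,fy=2),'pics/fin.png')
E
python3 fin.py
```

```text
[0.55671553 0.22830374 0.43000613] [ 1.79997034e+02 -1.23116544e-03 -9.02822540e+01] 40.1167
mug_small [ 1.9 -0.4] mm -0.5 0.096
mug_medium [1.3 0.4] mm -120.9 0.056
mug_large [1.1 0.5] mm 108.9 0.057
spice_tin [ 1.4 -0.2] mm 170.4 0.05
```

View pics/fin.png

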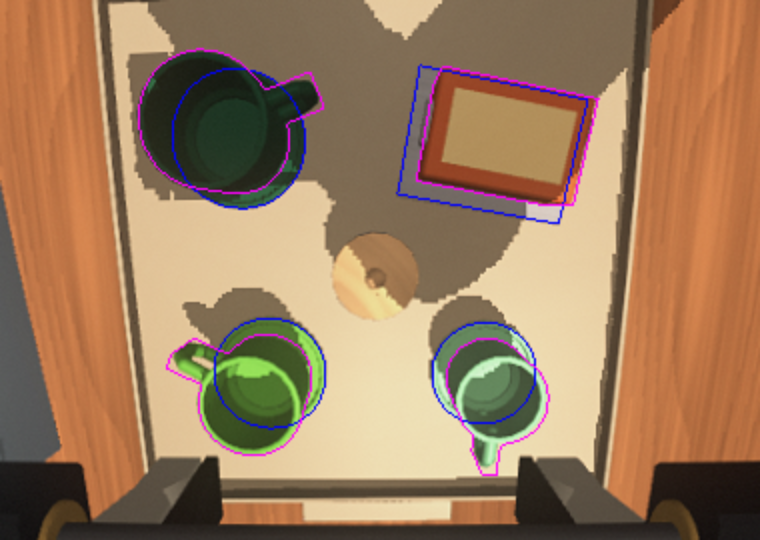

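Everything stands in place: the model outlines, drawn at exact centre, coincide with the pictured things to within 1–2 mm. The sugar jar is undisturbed at (375,276). Handing in.

```bash
python3 -c "
from station import arm
print(arm.job_done())"
```

```text
the job is handed in; nothing more can be done
None
```

The tray is laid and handed in at about 40 s of the 112 s allowed. The three mugs (small, medium, large) stand in their own coasters. The tin is on the plate nearest the base, lid up, with its long side along the plate's. I lowered each thing until it just touched before letting go, and the gripper ended open and clear above the tray.

**Last check:** the wrist-camera fits put the mugs and tin within about 2 mm of their centres. All four show an offset of 1.1–1.9 mm in +x, which I put down to camera calibration. The tin's angle fitted to within 0.5° of the plate's. The sugar jar looked undisturbed. The jug was upright on the mat when I last saw it, while carrying the tin, and I made no separate position check on either bystander.

**Checks that failed or disagreed:**
- **Small mug:** I pressed it down a little too far and felt about 21 N before backing off and releasing.
- **Held-mug check:** checking it from the scene and side cameras gave nothing useful because the gripper hid too much.
- **Coasters after placing:** the mugs covered most of them, so the coaster re-fits were poor (loss 0.66–0.86). I relied on the coaster positions measured before placing.
- **Large mug:** the network missed it in the view right after release, but found it in the final view.

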